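Close the candle box: inner flap, then lid

TASK

Close up the wooden candle box: gently push the upright inner flap over and down until it lies flat inside the box, and then, with the flap down, swing the lid over it until it is fully shut. Only push with the fingertips or the outside of the fingers: do not take the flap or the lid between the fingers, do not force them, and leave the mug, egg timer, spice jar and tin standing where they are.

Things in the scene. Friction and masses are not known exactly. Their poses are not given: they have to be found in the camera images.
- box: Open brown wooden box, fixed to the table, 180 (x) x 180 (y) x 90 mm high, walls 8 mm, open at the top, with candles and matches on its floor. Origin: centre of its underside, on the table. Its own x axis points level from the front wall (x = -90 mm) to the wall that carries the lid's hinge (x = +90 mm); y runs along both hinges, z up.
- flap (a joint): Inner flap, pale wood with a dark free edge, 98 long x 148 wide x 5 mm, hinged just inside the front wall. Value in rad: 0 = lying flat inside the box (resting 19 mm below the rim), 1.57 = standing upright with its free edge about 170 mm above the table; at most 1.75. It folds towards the lid's hinge (the box's +x). Its hinge is stiff: it stays at any angle where it is left and about 1 N at the free edge moves it.
- flap_hinge (a point): Point on the flap's hinge line, mid-width: in the box frame at x = -74 mm, y = 0, z = 71 mm. Its axes turn with the flap: x along the flap from hinge to free edge, z normal to it (up when the flap lies flat; the face that is pushed).
- flap_edge (a point): Middle of the flap's free edge, 98 mm from the hinge line; same axes as flap_hinge.
- lid (a joint): Lid of the box, brown wood with a dark inlaid panel outside, 184 long x 184 wide x 8 mm, hinged on the rim of the box's +x wall. Value in rad: 0 = shut, lying on the rim, 1.57 = straight up (free edge about 275 mm above the table), more = leaning back beyond the hinge; at most 2.2. Its hinge is stiff: it stays at any angle where it is left and does not fall; about 3 N at the free edge moves it. Swung down too early it would strike the standing flap.
- lid_hinge (a point): Point on the lid's hinge line, mid-width, at the lid's underside: in the box frame at x = +90 mm, y = 0, z = 90 mm. Its axes turn with the lid: -x along the lid from hinge to free edge, z normal to it and outward (up when shut); the outer face lies 8 mm along +z from here.
- lid_edge (a point): Middle of the lid's free edge, half-way through its thickness, 184 mm from the hinge line; same axes as lid_hinge.
- mug: White dotted mug, 91 mm high, 82 x 114 mm with its handle, standing loose in front of the box (its -x side). Origin: centre of its underside.
- timer: White and orange egg timer, 63 mm across, 62 mm high, standing loose in front of the box. Origin: centre of its underside.
- spice: Glass spice jar with a red cap, 45 mm across, 106 mm high, standing loose beside the box at its +y side. Origin: centre of its underside.
- tin: Small teal food tin, 58 mm across, 72 mm high, standing loose behind the box (its +x side), partly under the leaning lid. Origin: centre of its underside.
Things that resemble listed ones, but are neither listed nor needed, are in the scene too. Leave any black look-alike of the tin alone. There is more than one size of the mug; the one meant has the size given above.

How it is judged:
On the way, in this order (a step that is already met when the one before it is completed fails the run):
1. the flap lies flat in the box (within 0.08 rad) while the lid is still open (over 1.2 rad) (value of joint flap below 0.08 rad and value of joint lid above 1.2 rad), for 0.2 s.
2. the lid is shut (within 0.05 rad) over the folded flap (value of joint flap below 0.08 rad and value of joint lid below 0.05 rad), for 0.2 s.
At the end, for the whole second after the job is handed in: The flap lies flat (within 0.08 rad), the lid is shut (within 0.05 rad) and at rest; mug, egg timer, spice jar and tin stand upright (within 0.3 rad) within 25 mm of where they started (all of step 2 and velocity of joint lid between -0.05 and 0.05 rad/s and distance of each of mug, timer, spice, tin from where it was at the start of the episode below 0.025 m and angle between each of mug, timer, spice, tin's own z axis and vertical below 0.3 rad); the robot touches nothing.
It fails at once if the lid is swung down (under 0.9 rad) while the flap still stands up (over 0.3 rad) (value of joint lid below 0.9 rad and value of joint flap above 0.3 rad).
It fails at once if the lid or the flap is taken between the fingers ((x of the grasp point in the frame of lid_edge between -0.004 and 0.18 m and y of the grasp point in the frame of lid_edge between -0.095 and 0.095 m and z of the grasp point in the frame of lid_edge between -0.007 and 0.007 m and contact force between the fingers and box above 0.5 N) or (x of the grasp point in the frame of flap_edge between -0.095 and 0.004 m and y of the grasp point in the frame of flap_edge between -0.077 and 0.077 m and z of the grasp point in the frame of flap_edge between -0.006 and 0.006 m and contact force between the fingers and box above 0.5 N)).
It fails at once if box, flap or lid are pressed with more than 80 N (contact force between the fingers and box above 80 N).
It fails at once if a bystander is lifted, shifted by more than 25 mm or tipped (not (distance of mug from where it was at the start of the episode below 0.025 m) or not (distance of timer from where it was at the start of the episode below 0.025 m) or not (distance of spice from where it was at the start of the episode below 0.025 m) or not (distance of tin from where it was at the start of the episode below 0.025 m) or not (angle between mug's own z axis and vertical below 0.3 rad) or not (angle between timer's own z axis and vertical below 0.3 rad) or not (angle between spice's own z axis and vertical below 0.3 rad) or not (angle between tin's own z axis and vertical below 0.3 rad)).
It also fails if it takes over 58 s, if anything falls off the work surface, if the arm or the gripper's body presses on something with over 40 N, if the wrist force passes 120 N, or if a joint passes its speed limit or range.

ROBOT

A 6-joint arm with a two-finger parallel gripper is mounted at the origin on a cart in front of the work surface, level with it; the furniture and walls round the work are solid. World frame = base frame: x ahead of the robot, y to its left, z up, the work surface at z = 0. Lengths are in m, angles in rad, forces in N, time in s.
With the tool pointing down it reaches from about 0.3 to 0.85 m from the base axis. Payload 4.2 kg.
Tool frame: the origin (TCP) lies midway between the tips of the shut fingers; the grasp point (between the pads) lies 19 mm behind it; z points along the fingers, y is the direction in which the jaws open and shut (so a half turn about z gives the same grasp; the last joint's range is limited). The gripper opens to 91 mm and grips with 3 to 60 N. Pads are 32 mm wide; open, the fingers measure 118 mm over their backs; the gripper's body (76 mm by 178 mm) begins 60 mm behind the grasp point.
Start: joints at [-1.188, 0.32, 1.565, -0, 1.257, -0.02], TCP at [0.225, -0.529, 0.214] pointing down, gripper open.
Joint ranges: [-3.11, 3.11], [-0.84, 2.01], [0.21, 2.61], [-1.34, 4.49], [0.05, 2.63], [-2.56, 2.56]. Speed limits (rad/s): [2.57, 2.57, 3.14, 3.14, 3.14, 3.14].

INTERFACE

Orientations are given as a 3x3 rotation matrix whose columns are the frame's x, y, z axes.
In Python, from station import robot, viewer, order gives the robot as it stands.
- The arm moves only by the tool apply_moves, never from a script. Its argument "steps" is a list of rows, each a list of 5 numbers: the shift along the tool's x, y, z in mm, then the turn about the tool's z in degrees, then the opening, from -1 (shut) to 1 (fully open). In form: [[dx, dy, dz, spin, fingers], ...]. A call has 1 to 12 rows; each row is the pose to reach, as a shift and turn from the pose commanded when the call began, along the tool's axes at that moment; what a row does not reach only later rows make up. A row lasts 1/8 s, in which the tool goes at most 62.5 mm and 10.7 degrees, less where a joint would pass 70% of its speed; a pose out of reach is approached as far as the arm can. A call with a gripper value outside its range is refused whole. The fingers move at their own pace and stop on an object; "grip_force" is the grip in N (left out, the last holds). Time passes only in rows, so rows that repeat a pose let the fingers close. It gives the time, the measured TCP pose, the force and the opening at its end, in the units of the state.
- robot.read_state(): the state, without advancing time (a new reading comes with each control period).
- viewer.capture(name): name is "scene" or "top" or "wrist"; returns a dict with "img" (420x560x3 uint8, red, green, blue), "intrinsics" (3x3 intrinsics, pixels), "R" (3x3) and "t" (3): a world point X has camera coordinates R X + t. Camera axes: x right, y down, z forward; pixel columns grow to the right and rows downward; lengths in m; the calibration is good to about 2 mm. The wrist camera is an equidistant fisheye: a pixel r from the principal point sees the ray r / f radians off the axis. A picture is of the moment at which its call begins. There is no depth.
- order.job_done(): hands the job in, once; it reports no verdict.
The state is a dict: "time_s": time; "joint_positions": joint angles; "qd": joint speeds; "tau": joint torques, N m; "ee_pos": TCP position; "tcp_rot": TCP orientation; "contact_force": force on the tool from outside, world axes, zero at the start; "torque": the same for the moment, N m; "opening": opening from 0.0 (shut) to 1.0 (fully open).
Only numpy, scipy, OpenCV 4.12 (cv2) and the standard library are available. Lean on these libraries where they do the work, as an engineer would, in place of code of your own. Each camera call takes 0.05 s, during which the arm holds its last target.

## Working session

There is one attempt and no reset: what is moved stays moved. The work goes in short steps, Python scripts to look and compute and a tool call to move; the robot and the scene stay as the last step left them, time stands still between calls to the robot, and variables do not carry over. Pictures are saved under pics/ and viewed, and the job is handed in when it is done.

Besides the shell and the picture viewer there is one more tool, called after ">>>" by a JSON object that holds its "op" and its "data". apply_moves: Moves the arm, as the interface text tells. Its arguments: {"type":"object","properties":{"steps":{"type":"array"},"grip_force":{"type":"number"}},"required":["steps"]}

```bash
mkdir -p pics; python3 - <<'E'
from station import robot, viewer
import cv2, pickle
s=robot.read_state()
print(s['time_s'],s['ee_pos'],s['tcp_rot'],s['opening'])
for n in ['scene','top','wrist']:
    c=viewer.capture(n); pickle.dump(c,open(f'pics/{n}0.pkl','wb'))
    cv2.imwrite(f'pics/{n}0.png',c['img'][:,:,::-1]); print(n,c['intrinsics'],c['R'],c['t'])
E
```

```text
0.0 [ 0.2252252  -0.52849084  0.21313482] [[ 9.19950862e-01  3.92033158e-01 -6.43453872e-04]
 [ 3.92033684e-01 -9.19949440e-01  1.61801888e-03]
 [ 4.23720231e-05 -1.74075346e-03 -9.99998484e-01]] 0.9973645535305754
scene [[485.68837736   0.         276.03151684]
 [  0.         485.68837736 211.92652781]
 [  0.           0.           1.        ]] [[-0.48125973 -0.87640867  0.01723116]
 [-0.36150554  0.18052796 -0.91472586]
 [ 0.79856297 -0.44644988 -0.40370742]] [0.22195956 0.28437645 0.88372697]
top [[384.4051232    0.         268.63691057]
 [  0.         384.4051232  202.63480219]
 [  0.           0.           1.        ]] [[-2.29273407e-02 -9.99732518e-01 -3.03811095e-03]
 [-9.86658055e-01  2.31172407e-02 -1.61156684e-01]
 [ 1.61183810e-01 -6.97317551e-04 -9.86924158e-01]] [-0.0427012   0.56143505  0.84044738]
wrist [[325.1922621    0.         281.81686362]
 [  0.         325.1922621  212.74901535]
 [  0.           0.           1.        ]] [[ 0.39220013 -0.91987868 -0.00150792]
 [-0.88499017 -0.37777121  0.27217881]
 [-0.25094113 -0.10541407 -0.96224551]] [-0.57467982 -0.03083489  0.39155877]
```

View pics/scene0.png

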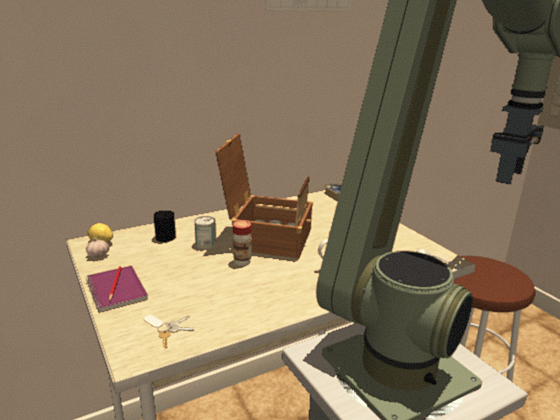

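View pics/top0.png

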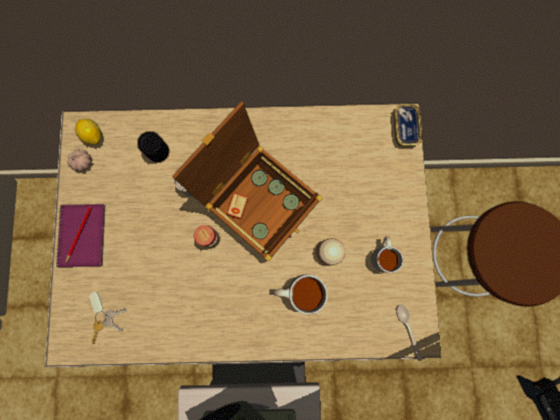

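View pics/wrist0.png

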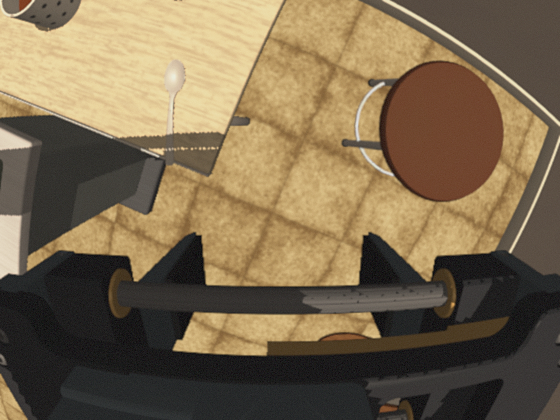

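```bash
python3 - <<'E'
import cv2
a=cv2.imread('pics/top0.png')[90:330,140:420]; cv2.imwrite('pics/c1.png',cv2.resize(a,None,fx=2.8,fy=2.5 if 0 else 2.5,interpolation=3))
a=cv2.imread('pics/scene0.png')[120:290,140:350]; cv2.imwrite('pics/c2.png',cv2.resize(a,None,fx=3.5,fy=3.5,interpolation=3))
E
```

```text
(no output)
```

View pics/c1.png

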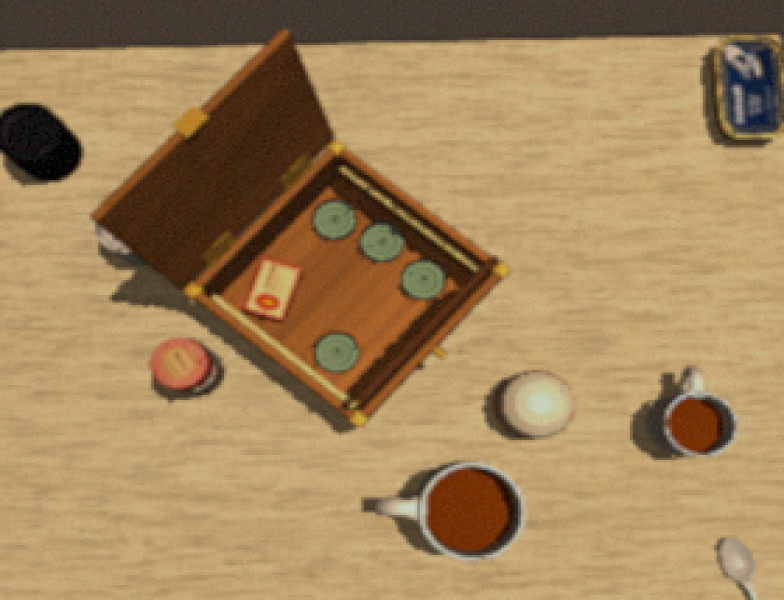

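View pics/c2.png

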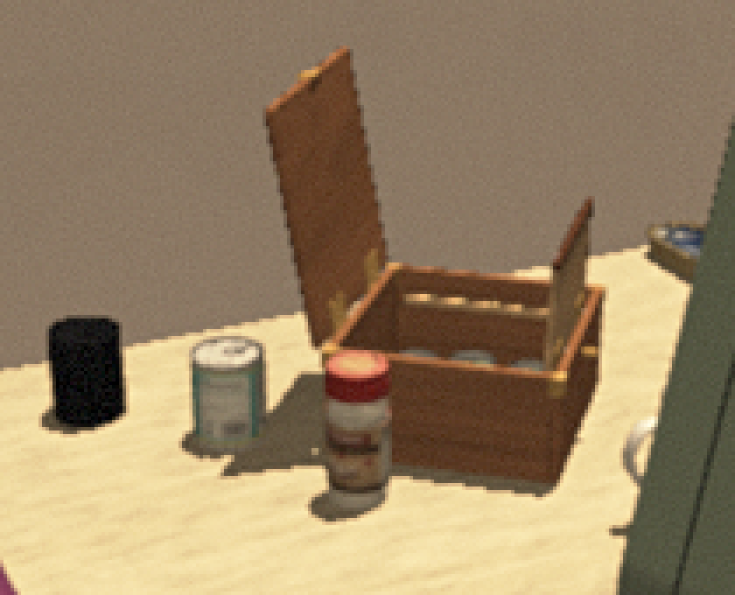

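```bash
cat > h.py <<'E'
import numpy as np, pickle, cv2
def ray(c,uv):
    K=c['intrinsics'];d=c['R'].T@np.linalg.inv(K)@np.array([uv[0],uv[1],1.]);o=-c['R'].T@c['t'];return o,d
def onz(c,uv,z):
    o,d=ray(c,uv);return o+d*(z-o[2])/d[2]
def proj(c,X):
    p=c['R']@np.asarray(X)+c['t'];p=c['intrinsics']@p;return p[:2]/p[2]
def load(n):return pickle.load(open(f'pics/{n}.pkl','rb'))
E
python3 - <<'E'
from h import *
c=load('top0');s=load('scene0')
cr=lambda u,v:(u/2.8+140-.3,v/2.5+90-.3)
sr=lambda u,v:(u/3.5+140-.3,v/3.5+120-.3)
P=np.array([onz(c,cr(*p),.09) for p in [(193,290),(338,144),(507,270),(358,424)]])
print(P, [np.linalg.norm(P[i]-P[(i+1)%4]) for i in range(4)])
ctr=P.mean(0);print(ctr)
ex=(P[0]+P[1]-P[2]-P[3]);yaw=np.arctan2(ex[1],ex[0]);
ey=(P[0]+P[3]-P[1]-P[2]);print(yaw,np.arctan2(-ey[0],ey[1]))
# refine rect fit
yaw=(yaw+np.arctan2(-ey[0],ey[1]))/2
Rz=np.array([[np.cos(yaw),-np.sin(yaw),0],[np.sin(yaw),np.cos(yaw),0],[0,0,1]])
B=lambda x,y,z:Rz@[x,y,z]+[ctr[0],ctr[1],0]
# check rim proj in scene crop
for p in [(.09,.09,.09),(.09,-.09,.09),(-.09,-.09,.09),(-.09,.09,.09),(-.09,.09,0)]:
    q=proj(s,B(*p));print('scene crop',(q-[140,120])*3.5)
# flap free edge and lid edge by angle
for a in [1.4,1.5,1.57,1.65,1.75]:
  for y in (.074,-.074):
    X=B(-.074+.098*np.cos(a),y,.071+.098*np.sin(a));q=proj(c,X);r=proj(s,X)
    print('flap',a,((q-[140,90])*[2.8,2.5]).round(),((r-[140,120])*3.5).round())
for a in [1.7,1.8,1.9,2.0,2.1]:
  for y in (.092,-.092):
    X=B(.09-.184*np.cos(a),y,.09+.184*np.sin(a));q=proj(c,X);r=proj(s,X)
    print('lid',a,((q-[140,90])*[2.8,2.5]).round(),((r-[140,120])*3.5).round(),X)
for n,p,z in [('mug',(471,510),.091),('timer',(537,404),.05),('spice',(182,363),.106)]:
    print(n,onz(c,cr(*p),z))
X=onz(s,sr(228,355),.072);print('tin',X)
print('yaw',yaw,np.degrees(yaw))
E
```

```text
[[ 0.54930848  0.07559865  0.09      ]
 [ 0.67901702 -0.04013407  0.09      ]
 [ 0.56129915 -0.17011373  0.09      ]
 [ 0.43047537 -0.05055155  0.09      ]] [np.float64(0.17383431541295957), np.float64(0.17536307568270693), np.float64(0.17722859713536573), np.float64(0.17330661287745328)]
[ 0.555025   -0.04630017  0.09      ]
0.825116722296265 0.8362538924653146
scene crop [324.21824623 346.33869108]
scene crop [392.61919101 259.21089445]
scene crop [606.93385188 282.12741928]
scene crop [564.75494261 374.9879704 ]
scene crop [560.064291   485.51558074]
flap 1.4 [339. 382.] [528. 261.]
flap 1.4 [476. 241.] [567. 194.]
flap 1.5 [349. 390.] [541. 261.]
flap 1.5 [486. 249.] [579. 194.]
flap 1.57 [356. 396.] [551. 262.]
flap 1.57 [494. 254.] [588. 194.]
flap 1.65 [365. 402.] [562. 263.]
flap 1.65 [502. 261.] [598. 195.]
flap 1.75 [376. 411.] [575. 266.]
flap 1.75 [512. 269.] [610. 198.]
lid 1.7 [106. 229.] [286. 105.] [0.56377362 0.09970267 0.27246633]
lid 1.7 [305.  38.] [364.  41.] [ 0.69963806 -0.02438139  0.27246633]
lid 1.8 [ 86. 213.] [261. 107.] [0.57597823 0.11306597 0.26918796]
lid 1.8 [284.  24.] [342.  43.] [ 0.71184267 -0.01101809  0.26918796]
lid 1.9 [ 68. 199.] [238. 112.] [0.58790116 0.12612084 0.26411922]
lid 1.9 [264.  12.] [321.  47.] [0.7237656  0.00203678 0.26411922]
lid 2.0 [ 51. 186.] [215. 119.] [0.59942326 0.13873684 0.25731073]
lid 2.0 [246.   2.] [301.  54.] [0.7352877  0.01465278 0.25731073]
lid 2.1 [ 37. 174.] [194. 129.] [0.61042943 0.15078792 0.24883052]
lid 2.1 [229.  -7.] [282.  63.] [0.74629387 0.02670386 0.24883052]
mug [ 0.35696196 -0.13378397  0.091     ]
timer [ 0.44557029 -0.19422713  0.05      ]
spice [0.48438257 0.08125826 0.106     ]
tin [0.6053721  0.13588859 0.072     ]
yaw 0.8306853073807898 47.59476221644675
```

Pictures: there is only one box with a flap and lid (top ≈(265,205), lid leaning at ≈(220,150), scene flap ≈(304,195)). The crop confirms the flap is upright by the front wall, at about 1.6 rad, and the lid is at about 1.77 rad.

Look-alikes:
- **Tin:** the teal one (scene 205,232), not the black can (scene 165,226 / top 153,147).
- **Mug:** the large one (top 307,294, about 80 mm across), not the small one (388,260).
- **Others:** spice jar at top (205,236), timer at top (332,251).

All of these stay untouched. I'll push with shut fingers, tool x along the box's x.

```bash
cat >> h.py <<'E'
CT=np.array([.555,-.0463]);YAW=.8307
ex=np.array([np.cos(YAW),np.sin(YAW),0]);ey=np.array([-np.sin(YAW),np.cos(YAW),0]);ez=np.array([0,0,1.])
def W(x,y,z): return np.array([CT[0],CT[1],0])+x*ex+y*ey+z*ez
def here(s):
    p=s['ee_pos']-np.array([CT[0],CT[1],0]);return np.array([p@ex,p@ey,p[2]])*1000
def spin(s):
    x=s['tcp_rot'][:,0];return np.degrees(np.arctan2(x[1],x[0])-YAW)
def shift(s,x,y,z): return (s['tcp_rot'].T@(W(x,y,z)-s['ee_pos'])*1000).round(1)
E
python3 - <<'E'
from station import robot
from h import *
s=robot.read_state();print(here(s),spin(s),shift(s,-.135,0,.21),shift(s,-.135,0,.146))
E
```

```text
[-578.52284734  -81.79374591  213.29671148] -24.516281352444558 [ 369.6 -258.5    3.6] [ 369.6 -258.4   67.6]
```

>>> {"op": "apply_moves", "data": {"steps": [[40, -28, 0, -4, -1], [80, -56, 0, -8, -1], [120, -84, 0, -12, -1], [160, -112, 0, -16, -1], [200, -140, 0, -20, -1], [240, -168, 0, -24.5, -1], [280, -196, 0, -24.5, -1], [320, -224, 0, -24.5, -1], [350, -245, 0, -24.5, -1], [370, -258, 4, -24.5, -1], [370, -258, 4, -24.5, -1], [370, -258, 4, -24.5, -1]]}}

```text
time_s: 1.65
ee_pos: [0.4642, -0.147, 0.2098]
tcp_rot: [[0.675, 0.738, -0.001], [0.738, -0.675, -0.0], [-0.001, -0.0, -1.0]]
contact_force: [0.7, -0.6, -0.8]
opening: 0.006
```

```bash
cat > look.py <<'E'
import sys
from station import robot,viewer
from h import *
s=robot.read_state();print(s['time_s'],'box mm',here(s).round(1),'spin',spin(s).round(2),'F',np.round(s['contact_force'],2),s['opening'])
for n in sys.argv[2:]:
    c=viewer.capture(n);cv2.imwrite(f'pics/{n}_{sys.argv[1]}.png',c['img'][:,:,::-1]);pickle.dump(c,open(f'pics/{n}_{sys.argv[1]}.pkl','wb'))
E
python3 look.py a scene top
```

```text
1.65 box mm [-135.6   -0.9  209.8] spin -0.02 F [ 0.71 -0.63 -0.79] 0.006428024406494055
```

```bash
python3 - <<'E'
import cv2,numpy as np
a=cv2.imread('pics/top_a.png')[90:330,140:420];b=cv2.imread('pics/scene_a.png')[100:340,140:420]
cv2.imwrite('pics/ca.png',np.hstack([cv2.resize(x,(400,343),interpolation=3) for x in(a,b)]))
E
```

```text
(no output)
```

View pics/ca.png

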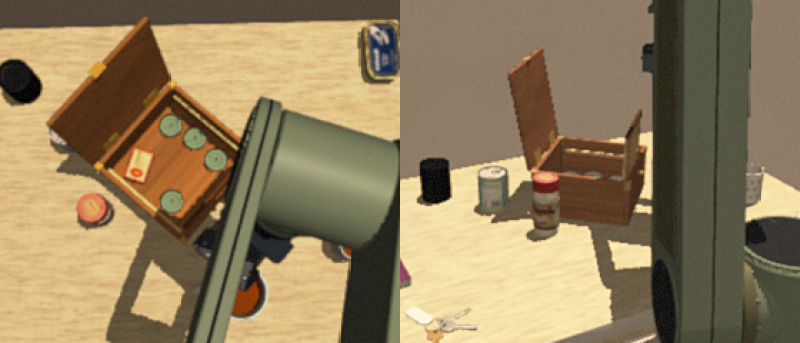

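The arm is in front of the flap (top crop ≈(240,250)) and nothing has moved. Next I lower the tool and make contact.

>>> {"op": "apply_moves", "data": {"steps": [[0, 0, 30, 0, -1], [0, 0, 62, 0, -1], [0, 0, 64, 0, -1], [20, 0, 64, 0, -1], [35, 0, 64, 0, -1], [45, 0, 64, 0, -1], [50, 0, 64, 0, -1], [50, 0, 64, 0, -1]]}}

```text
time_s: 2.75
ee_pos: [0.4986, -0.1093, 0.146]
tcp_rot: [[0.674, 0.739, 0.0], [0.739, -0.674, 0.0], [0.0, 0.0, -1.0]]
contact_force: [0.3, 0.2, -0.8]
opening: 0.004
```

```bash
python3 look.py b wrist; python3 - <<'E'
import numpy as np
L=75
for b in [1.57,1.45,1.3,1.15,1,.85,.7,.55,.4,.25,.1,0,-.05]:
    x=-74+L*np.cos(b)-2.5*np.sin(b)-16; z=71+L*np.sin(b)+2.5*np.cos(b); print(b,round(x),round(z))
E
```

```text
2.75 box mm [-84.5  -0.8 146. ] spin 0.02 F [ 0.35  0.2  -0.84] 0.003504501594656605
1.57 -92 146
1.45 -83 146
1.3 -72 144
1.15 -62 140
1 -52 135
0.85 -42 129
0.7 -34 121
0.55 -27 112
0.4 -22 103
0.25 -18 92
0.1 -16 81
0 -15 74
-0.05 -15 70
```

View pics/wrist_b.png

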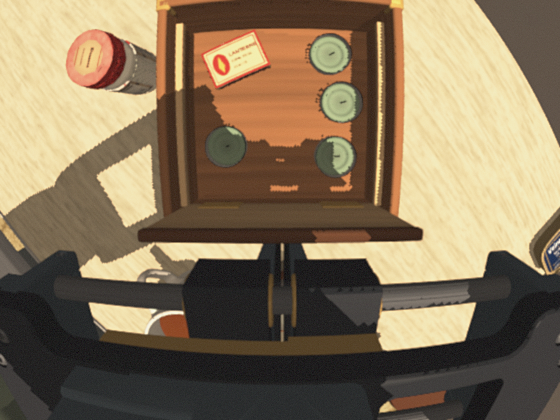

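The wrist view shows the flap's free edge at row ≈235, columns 140–422. The shut fingers sit centred behind it at column 281.

>>> {"op": "apply_moves", "data": {"steps": [[7, 0, 1, 0, -1], [13, 0, 2, 0, -1], [23, 0, 6, 0, -1], [28, 0, 8, 0, -1], [33, 0, 11, 0, -1], [38, 0, 14, 0, -1], [43, 0, 17, 0, -1], [51, 0, 25, 0, -1], [55, 0, 29, 0, -1], [58, 0, 34, 0, -1], [58, 0, 34, 0, -1]]}}

```text
time_s: 4.18
ee_pos: [0.5375, -0.0667, 0.1114]
tcp_rot: [[0.674, 0.738, -0.001], [0.738, -0.674, 0.0], [-0.0, -0.001, -1.0]]
contact_force: [-0.9, -0.1, 0.4]
opening: 0.004
```

```bash
python3 look.py c wrist
```

```text
4.175 box mm [-26.9  -0.8 111.4] spin -0.0 F [-0.95 -0.15  0.41] 0.00413057985257395
```

View pics/wrist_c.png

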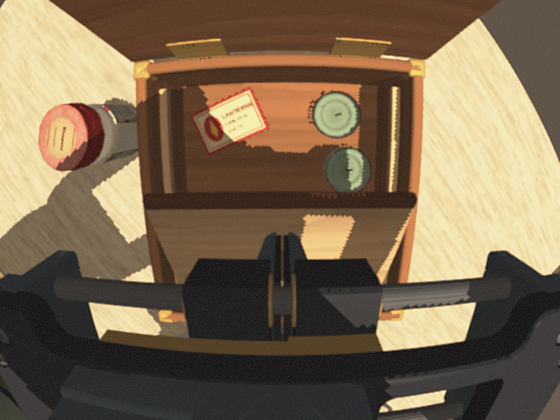

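The flap's free edge is now at row ≈200, inside the box rim, and the contact force is about 1 N. I'll carry on down.

>>> {"op": "apply_moves", "data": {"steps": [[5, 0, 9, 0, -1], [8, 0, 15, 0, -1], [9, 0, 20, 0, -1], [10, 0, 25, 0, -1], [11, 0, 30, 0, -1], [12, 0, 34, 0, -1], [12, 0, 37, 0, -1], [12, 0, 39, 0, -1], [12, 0, 39, 0, -1]]}}

```text
time_s: 5.35
ee_pos: [0.5456, -0.058, 0.0737]
tcp_rot: [[0.675, 0.738, 0.0], [0.738, -0.675, 0.0], [0.0, 0.0, -1.0]]
contact_force: [-2.4, -0.3, 5.9]
opening: 0.009
```

```bash
python3 look.py d wrist
```

```text
5.35 box mm [-15.   -0.9  73.7] spin -0.02 F [-2.38 -0.29  5.86] 0.008523135845584126
```

View pics/wrist_d.png

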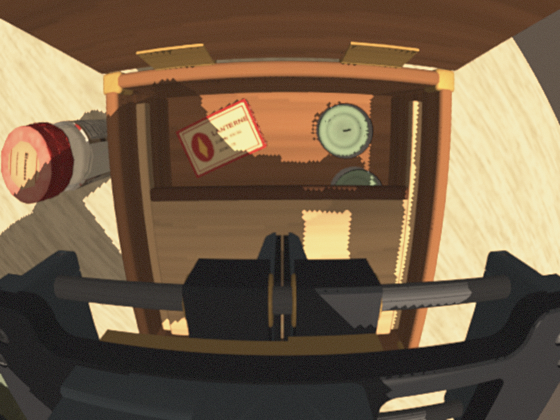

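Upward force is 5.9 N at z = 73.7 mm, so the stop has been reached. I press a little more, then lift clear and back.

>>> {"op": "apply_moves", "data": {"steps": [[0, 0, 2, 0, -1], [0, 0, 4, 0, -1], [0, 0, 4, 0, -1], [0, 0, 4, 0, -1]]}}

```text
time_s: 5.9
ee_pos: [0.5457, -0.058, 0.0734]
tcp_rot: [[0.675, 0.738, 0.002], [0.738, -0.675, -0.0], [0.001, 0.002, -1.0]]
contact_force: [-8.0, 1.3, 28.6]
opening: 0.007
```

>>> {"op": "apply_moves", "data": {"steps": [[0, 0, -20, 0, -1], [-20, 0, -60, 0, -1], [-30, 0, -120, 0, -1], [-30, 0, -180, 0, -1], [-30, 0, -230, 0, -1], [-30, 0, -245, 0, -1], [-30, 0, -245, 0, -1]]}}

```text
time_s: 6.78
ee_pos: [0.5254, -0.0802, 0.3141]
tcp_rot: [[0.675, 0.738, 0.001], [0.738, -0.675, -0.0], [0.0, 0.001, -1.0]]
contact_force: [0.1, 0.4, -0.9]
opening: 0.005
```

```bash
python3 look.py e wrist scene
```

```text
6.775 box mm [-45.   -1.  314.1] spin -0.02 F [ 0.13  0.37 -0.92] 0.005466207009928397
```

View pics/wrist_e.png

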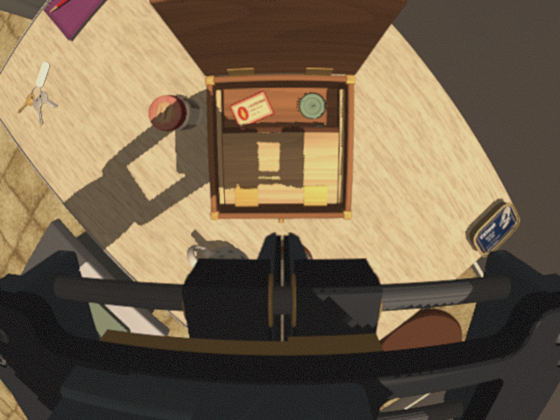

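View pics/scene_e.png

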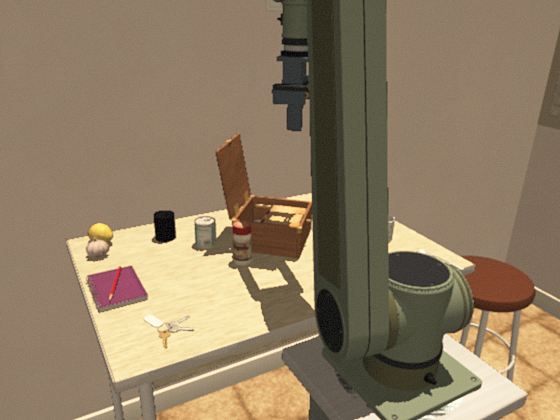

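```bash
python3 - <<'E'
from station import robot
from h import *
c=load('top0');print(onz(c,(300,106),0))
for z in(-.6,-.75,-.9):print(onz(c,(500,162),z))
s=robot.read_state();print(shift(s,.19,0,.315),W(.19,0,.3))
E
```

```text
[ 0.81329154 -0.1406598   0.        ]
[ 0.81114087 -1.00109861 -0.6       ]
[ 0.84999205 -1.0944673  -0.75      ]
[ 0.88884324 -1.187836   -0.9       ]
[ 2.354e+02 -2.000e-01 -3.700e+00] [0.68312822 0.09399668 0.3       ]
```

The flap lies flat: in the wrist view it fills the front of the box at rows 130–205. The lid is still leaning at scene (235,180). Now over the lid.

>>> {"op": "apply_moves", "data": {"steps": [[40, 0, -4, 0, -1], [80, 0, -4, 0, -1], [120, 0, -4, 0, -1], [160, 0, -4, 0, -1], [200, 0, -4, 0, -1], [235, 0, -4, 0, -1], [235, 0, -4, 0, -1], [235, 0, -4, 0, -1]]}}

```text
time_s: 7.88
ee_pos: [0.6832, 0.0929, 0.316]
tcp_rot: [[0.675, 0.738, -0.004], [0.738, -0.675, -0.001], [-0.003, -0.002, -1.0]]
contact_force: [-0.6, 0.1, 0.9]
opening: 0.004
```

```bash
python3 look.py f wrist scene
```

```text
7.875 box mm [189.3  -0.8 316. ] spin -0.02 F [-0.63  0.09  0.91] 0.004486288186325786
```

View pics/wrist_f.png

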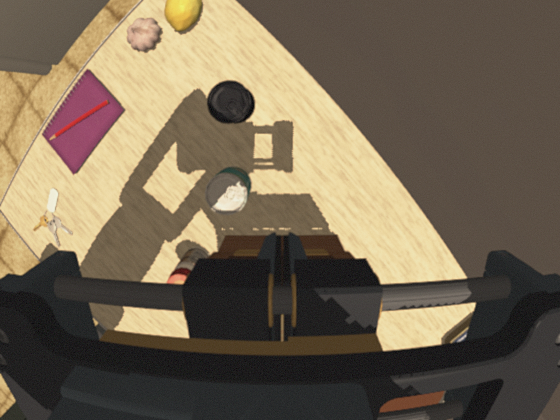

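View pics/scene_f.png

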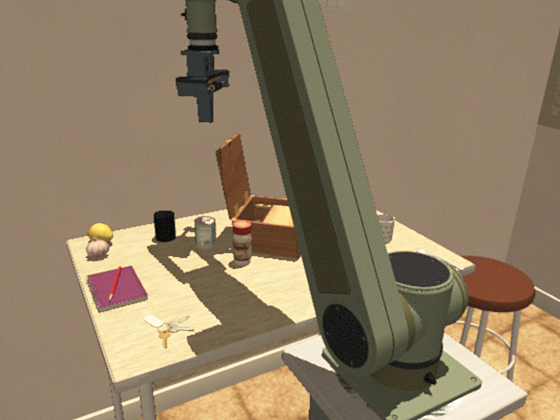

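The tip (scene 207,120) is behind the lid's free edge (231,145) with clearance. I lower it and work out the arc.

>>> {"op": "apply_moves", "data": {"steps": [[0, 0, 30, 0, -1], [0, 0, 60, 0, -1], [0, 0, 81, 0, -1], [0, 0, 81, 0, -1], [-15, 0, 81, 0, -1], [-30, 0, 81, 0, -1], [-35, 0, 81, 0, -1], [-35, 0, 81, 0, -1]]}}

```text
time_s: 8.98
ee_pos: [0.6601, 0.067, 0.2378]
tcp_rot: [[0.675, 0.738, 0.001], [0.738, -0.675, 0.0], [0.001, 0.001, -1.0]]
contact_force: [0.7, -0.4, -0.6]
opening: 0.004
```

```bash
python3 look.py g scene;  python3 - <<'E'
import numpy as np
L=145
for b in [1.5,1.4,1.3,1.2,1.1,1,.9,.8,.7,.6,.5,.4,.3,.2,.1,0]:
    x=90-L*np.cos(b)+8*np.sin(b)+16; z=90+L*np.sin(b)+8*np.cos(b); print(b,round(x),round(z), '|',round(x-155),round(235-z))
E
```

```text
8.975 box mm [154.5  -1.2 237.8] spin -0.06 F [ 0.71 -0.44 -0.58] 0.00446845826552899
1.5 104 235 | -51 0
1.4 89 234 | -66 1
1.3 75 232 | -80 3
1.2 61 228 | -94 7
1.1 47 223 | -108 12
1 34 216 | -121 19
0.9 22 209 | -133 26
0.8 11 200 | -144 35
0.7 0 190 | -155 45
0.6 -9 178 | -164 57
0.5 -17 167 | -172 68
0.4 -24 154 | -179 81
0.3 -30 140 | -185 95
0.2 -35 127 | -190 108
0.1 -37 112 | -192 123
0 -39 98 | -194 137
```

View pics/scene_g.png

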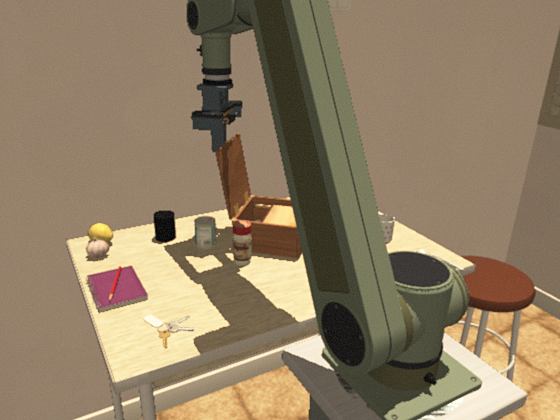

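>>> {"op": "apply_moves", "data": {"steps": [[-8, 0, 2, 0, -1], [-16, 0, 3, 0, -1], [-24, 0, 3, 0, -1], [-32, 0, 3, 0, -1], [-40, 0, 3, 0, -1], [-48, 0, 3, 0, -1], [-56, 0, 3, 0, -1], [-64, 0, 4, 0, -1], [-64, 0, 4, 0, -1]]}}

```text
time_s: 10.15
ee_pos: [0.6162, 0.0195, 0.2327]
tcp_rot: [[0.675, 0.738, -0.002], [0.738, -0.675, -0.001], [-0.002, -0.001, -1.0]]
contact_force: [0.1, -0.3, -0.6]
opening: 0.005
```

```bash
python3 look.py h scene top
```

```text
10.15 box mm [ 89.8  -0.9 232.7] spin -0.05 F [ 0.09 -0.27 -0.58] 0.00506980716834959
```

View pics/scene_h.png

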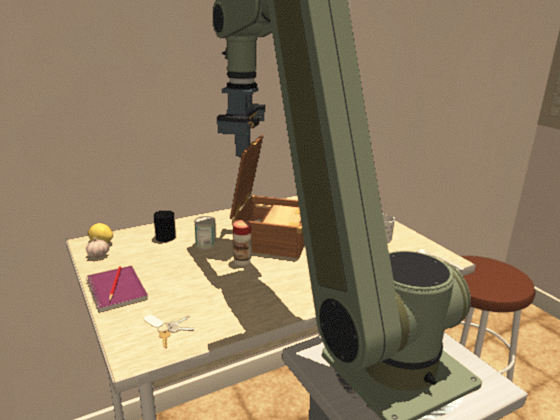

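The lid is coming over: its edge is at scene (258,140), about 1.4 rad. I continue along the arc.

>>> {"op": "apply_moves", "data": {"steps": [[-8, 0, 0, 0, -1], [-15, 0, 1, 0, -1], [-22, 0, 3, 0, -1], [-29, 0, 5, 0, -1], [-36, 0, 7, 0, -1], [-43, 0, 10, 0, -1], [-50, 0, 13, 0, -1], [-56, 0, 17, 0, -1], [-62, 0, 20, 0, -1], [-68, 0, 24, 0, -1], [-74, 0, 28, 0, -1], [-79, 0, 33, 0, -1]]}}

```text
time_s: 11.75
ee_pos: [0.5634, -0.0386, 0.1997]
tcp_rot: [[0.675, 0.738, -0.0], [0.738, -0.675, -0.001], [-0.001, 0.0, -1.0]]
contact_force: [0.3, 0.2, 1.5]
opening: 0.005
```

```bash
python3 look.py i scene
```

```text
11.75 box mm [ 11.4  -1.  199.7] spin -0.01 F [0.34 0.21 1.46] 0.004823016402612073
```

View pics/scene_i.png

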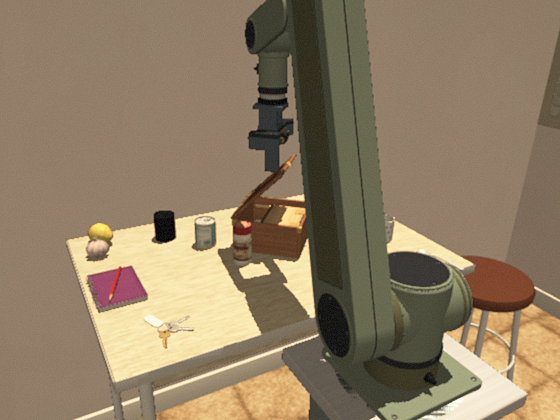

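>>> {"op": "apply_moves", "data": {"steps": [[-6, 0, 5, 0, -1], [-11, 0, 10, 0, -1], [-16, 0, 16, 0, -1], [-20, 0, 22, 0, -1], [-24, 0, 27, 0, -1], [-28, 0, 33, 0, -1], [-32, 0, 40, 0, -1], [-35, 0, 46, 0, -1], [-38, 0, 53, 0, -1], [-41, 0, 60, 0, -1], [-44, 0, 67, 0, -1], [-46, 0, 73, 0, -1]]}}

```text
time_s: 13.3
ee_pos: [0.5327, -0.0721, 0.1264]
tcp_rot: [[0.675, 0.738, -0.0], [0.738, -0.675, 0.0], [0.0, -0.0, -1.0]]
contact_force: [1.5, 0.8, 1.1]
opening: 0.005
```

```bash
python3 look.py j scene
```

```text
13.3 box mm [-34.1  -0.9 126.4] spin -0.02 F [1.47 0.8  1.06] 0.005056570661543652
```

View pics/scene_j.png

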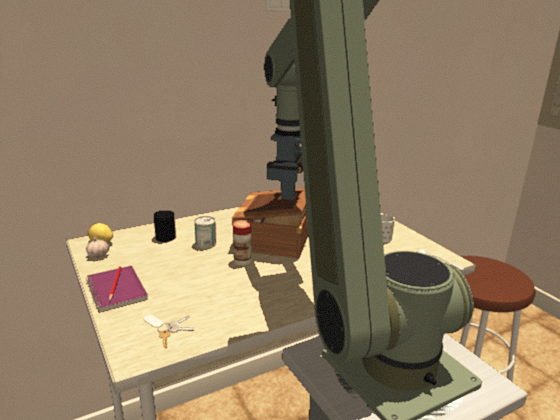

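The lid is nearly shut, with a gap at the front of scene ≈(300,215). I press the last 28 mm down slowly.

>>> {"op": "apply_moves", "data": {"steps": [[-2, 0, 7, 0, -1], [-2, 0, 14, 0, -1], [-4, 0, 20, 0, -1], [-4, 0, 25, 0, -1], [-4, 0, 28, 0, -1], [-4, 0, 29, 0, -1], [-4, 0, 30, 0, -1], [-4, 0, 30, 0, -1]]}}

```text
time_s: 14.35
ee_pos: [0.5299, -0.0751, 0.0982]
tcp_rot: [[0.674, 0.738, 0.0], [0.738, -0.674, -0.0], [-0.0, 0.0, -1.0]]
contact_force: [-2.9, -0.5, 8.6]
opening: 0.002
```

Contact at z = 98.2 mm, where the shut lid's outer face should be, with 8.6 N. One firmer press, then lift away.

>>> {"op": "apply_moves", "data": {"steps": [[0, 0, 2, 0, -1], [0, 0, 3, 0, -1], [0, 0, 3, 0, -1], [0, 0, 3, 0, -1]]}}

```text
time_s: 14.85
ee_pos: [0.5299, -0.0752, 0.0979]
tcp_rot: [[0.674, 0.738, 0.002], [0.738, -0.674, -0.001], [0.0, 0.002, -1.0]]
contact_force: [-8.4, 0.5, 26.1]
opening: 0.007
```

>>> {"op": "apply_moves", "data": {"steps": [[0, 0, -20, 0, -1], [0, 0, -60, 0, -1], [0, 0, -120, 0, -1], [0, 0, -180, 0, -1], [-40, 40, -200, 0, -1], [-80, 80, -210, 0, -1], [-120, 120, -210, 0, -1], [-160, 160, -210, 0, -1], [-160, 200, -210, 0, -1], [-160, 200, -210, 0, -1], [-160, 200, -210, 0, -1], [-160, 200, -210, 0, -1]]}}

```text
time_s: 16.35
ee_pos: [0.5695, -0.3269, 0.3045]
tcp_rot: [[0.674, 0.739, 0.0], [0.739, -0.674, -0.0], [0.0, 0.0, -1.0]]
contact_force: [0.2, -0.1, 0.3]
opening: 0.005
```

```bash
python3 look.py k scene top; python3 - <<'E'
import cv2,numpy as np
a=cv2.imread('pics/top_k.png')[90:330,140:420];b=cv2.imread('pics/scene_k.png')[120:290,140:338]
cv2.imwrite('pics/ck.png',np.hstack([cv2.resize(x,(400,343),interpolation=3) for x in(a,b)]))
E
```

```text
16.35 box mm [-197.5 -199.9  304.5] spin 0.04 F [ 0.22 -0.09  0.29] 0.004574716114184992
```

View pics/ck.png

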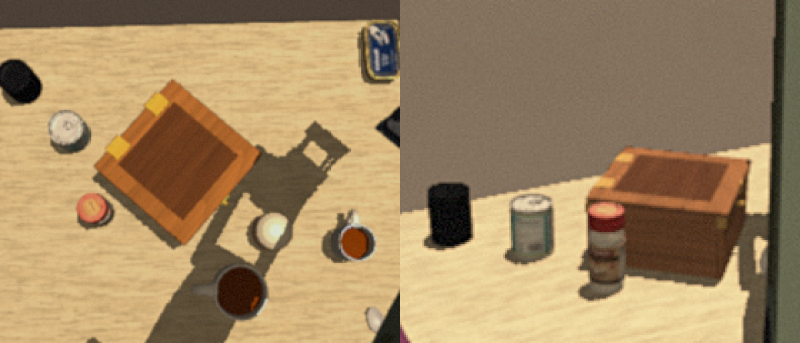

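The lid sits on the rim all round and everything stands. A quick numeric check against the first image before handing in.

```bash
python3 - <<'E'
from h import *
a=cv2.cvtColor(load('top0')['img'],7);b=cv2.cvtColor(load('top_k')['img'],7)
A=cv2.cvtColor(load('scene0')['img'],7);Bq=cv2.cvtColor(load('scene_k')['img'],7)
def m(p,q,n,u,v,r):
    t=p[v-r:v+r,u-r:u+r];w=q[v-r-12:v+r+12,u-r-12:u+r+12]
    _,s,_,l=cv2.minMaxLoc(cv2.matchTemplate(w,t,5));print(n,'shift px',l[0]-12,l[1]-12,'score',round(s,2))
m(a,b,'mug',307,294,22);m(a,b,'timer',332,251,14);m(a,b,'spice',205,236,13)
m(A,Bq,'tin',205,232,14);m(A,Bq,'spice(scene)',242,240,14)
c=load('scene_k')
for p in [(-.094,.092,.098),(-.094,-.092,.098),(.09,.092,.098)]:
    q=proj(c,W(*p));print('lid corner predicted in ck:',(q-[140,120])*[400/198,343/170]+[400,0])
E
python3 -c "
from station import order
print(order.job_done())"
```

```text
mug shift px 0 0 score 0.76
timer shift px -1 0 score 0.67
spice shift px 0 0 score 0.98
tin shift px 0 0 score 0.9
spice(scene) shift px 5 0 score 0.55
lid corner predicted in ck: [729.12642631 211.37229658]
lid corner predicted in ck: [753.67635444 157.13292557]
lid corner predicted in ck: [586.53184591 194.57054777]
the job is handed in; nothing more can be done
None
```

The box is closed and the job is handed in after about 16 s of robot time. With the fingers shut, I pushed the flap over from the front until it lay flat. I then went over the lid and swung it shut from behind.

**Flap:** it met its stop at a tip height of 73.7 mm, where a flat flap should be. I pressed it with about 30 N at most, and the wrist camera showed it flat before I touched the lid.

**Lid:** the tip met it at 98 mm, the height of the shut lid's outer face, and I pressed it with about 27 N at most. In the last scene view its front corners lie within a few pixels of where a shut lid's corners should be. The arm then withdrew and was touching nothing, with no contact force beyond sensor noise.

**Bystanders:** mug, spice jar and tin show 0 px shift between the first and last pictures, and the timer 1 px (about 2 mm). All of them stand upright.

**Check that disagreed:** a second match of the spice jar, in the scene view, gave a 5 px shift with a poor score of 0.55. The lid's shadow and the background behind the jar had changed there. I trusted the top view instead, which gave 0 px with a score of 0.98. The mug and timer matches also scored only moderately (0.76 and 0.67), probably because of the arm's shadow.

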